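Zero the exposure counter and hold the sample box's mirror lid at 45 degrees

ROBOT

A 6-joint arm with a two-finger parallel gripper is mounted at the origin on a cart in front of the work surface, level with it; the furniture and walls round the work are solid. World frame = base frame: x ahead of the robot, y to its left, z up, the work surface at z = 0. Lengths are in m, angles in rad, forces in N, time in s.
With the tool pointing down it reaches from about 0.35 to 0.85 m from the base axis. Payload 8.1 kg.
Tool frame: the origin (TCP) lies at the centre of the arm's flange, where the gripper is bolted on; the fingertips stand 186 mm ahead of it and the grasp point (between the pads) lies 167 mm ahead of it; z points along the fingers, y is the line along which they close (so a half turn about z gives the same grasp; the last joint's range is limited). The gripper opens to 93 mm and grips with 3 to 60 N. Pads are 15 mm wide; open, the fingers measure 128 mm over their backs; the gripper's body (75 mm by 188 mm) begins 65 mm behind the grasp point.
Start: joints at [1.101, 0.13, 1.488, -0, 1.523, -0.085], TCP at [0.225, 0.556, 0.405] pointing down, gripper open.
Joint ranges: [-2.96, 2.96], [-0.89, 2.26], [0.02, 2.5], [-1.34, 4.48], [0, 2.73], [-2.66, 2.66]. Speed limits (rad/s): [2.39, 2.39, 2.79, 3.14, 3.14, 3.14].

INTERFACE

Orientations are given as a rotation vector (axis times angle).
In Python, from plant import robot gives the robot as it stands.
- The arm moves only by the tool apply_moves, never from a script. Its argument "series" is a list of rows, each a list of 2 entries, a list of its own where there are three numbers: the shift along the tool's x, y, z in mm, then the turn, a rotation vector about the tool's x, y, z in rad. A call has 1 to 12 rows; each row shifts and turns the commanded pose from where the row before left it, along the tool's axes as they then stand; what a row does not reach is not made up. A row lasts 1/12 s, in which the tool goes at most 41.7 mm and 7.16 degrees, less where a joint would pass 70% of its speed; a pose out of reach is approached as far as the arm can. A call is refused whole if a number of a shift passes 41.7 or a number of a turn 0.125, either way. A call with a gripper value outside its range is refused whole. "claw" is the opening, from 0 (shut) to 1 (fully open), set as the call begins (left out, the last holds). The fingers move at their own pace and stop on an object; "newtons" is the grip in N (left out, the last holds). Time passes only in rows, so rows that do not move let the fingers close. It gives the time, the measured TCP pose, the force, the opening and the grip force at its end, in the units of the state.
- robot.read_state(): the state, without advancing time (a new reading comes with each control period).
- robot.read_camera(name): name is "scene" or "top"; returns (picture, depth): 400x640x3 uint8, blue, green, red; 400x640 float32, m along the optical axis (not along the pixel's ray), 0 where there is no reading.
- robot.calibration(name): a dict with "fx", "fy", "cx", "cy" (pixels), "extrinsics" (4x4, takes a point from world to camera coordinates). Camera axes: x right, y down, z forward; pixel columns grow to the right and rows downward; lengths in m; the calibration is good to about 2 mm. A picture is of the moment at which its call begins. calibration takes no time and is no camera call.
- robot.close_job(): hands the job in; it is judged then, once.
The state is a dict: "t": time; "q": joint angles; "dq": joint speeds; "joint_torque": joint torques, N m; "tool_pos": TCP position; "orientation": TCP orientation; "force": force on the tool from outside, world axes, zero at the start; "wrist_torque": the same for the moment, N m; "opening": finger opening in m; "gripper_force": force on a finger pad.
Only numpy, scipy, OpenCV 4.12 (cv2) and the standard library are available. Lean on these libraries where they do the work, as an engineer would, in place of code of your own. Each camera call takes 0.05 s, during which the arm holds its last target. There are 200 camera calls.

TASK

The lid of the black sample box springs shut by itself. While it is still shut, turn the knob of the exposure counter beside it back clockwise to its zero stop (knob's white line on the red mark); then raise the lid by its yellow bar and hold it steady, open at 45 degrees (its white pin at the orange mark), so that the mirror inside it turns the beam down on the sample. Finish while still holding it there, and leave the puck, the vial and the lens tube where they stand.

Things in the scene. Friction and masses are not known exactly. Their poses are not given: they have to be found in the camera images.
- sample_box: Fixed black box 105 (x) x 66 (y) mm, at its left a grey counter housing, on a base plate 135 x 120 mm on a blue riser. Origin under the plate's middle, 2 to 50 mm above the surface; box rim 50, housing 59 mm above it. x points from the lid's bar to the hinge, away from the robot, y to the counter. Box middle at y = -23 mm. Wire quadrant at y = -62, radius 75 about the hinge, has the orange mark.
- lid (a joint): Lid angle, rad: 0 shut, grows as its front (bar) edge rises, stop at 1.4; 45 degrees is 0.785. Spring and weight pull it shut from every angle (1 to 2 N at the bar). Black plate 107 x 68 x 6 mm, mirror beneath, white pin at its right edge that travels along the wire quadrant.
- lid_hinge (a point): Middle of the lid's hinge axis, at the far edge of the box, 53 mm above the box origin; the axis is the box's y. Its axes are the box's.
- lid_bar (a point): Middle of the lid's yellow round bar: 10 mm thick, 66 mm long, parallel to the hinge, 147 mm from its axis, in the lid's mid-plane (53 mm above the box origin when shut). Arms 30 mm either side of the middle join it to the lid, whose edge is 35 mm behind the bar, room for a finger. It moves in a circle about the hinge and can turn between finger pads. Its axes turn with the lid.
- counter_knob (a joint): Angle of the counter's knob in rad: 0 at the zero stop, grows anticlockwise seen from above; starts between 0.5 and 1.2 and stays where left (friction 0.03 N m).
- knob_grip (a point): Grip point on the knob's vertical axis, 84 mm above the box origin. The knob is a black upright blade 10 mm thick, 30 long, 28 high, 7 mm of it above this point, on a 4 mm disc on the counter housing. It turns with the knob: the blade's length is the point's y, its thickness x; a white line on top marks the +y end. At zero the blade lies along the box's y, white line at the red mark.
- monochromator: Tall dark blue fixed instrument at the right of the box, not to be worked on: with its microscope 0.65 m high, so pass in front of it (x below 0.44 m), not through. A black camera on it juts towards the box (x 0.49 to 0.55, y up to -0.064, z 0.107 to 0.218 m); behind the box the white support arm begins at x = 0.67 m, z = 0.1 m; at the left stands a post at y = 0.17 to 0.23 m.
- power_puck: Black round sensor puck, 52 mm across, 14 mm high; loose bystander. Origin under its middle.
- vial: White vial with blue cap, 18 mm across, 40 mm high; loose bystander. Origin under its middle.
- lens_tube: Black lens tube, 30 mm across, 30 mm high; loose bystander. Origin under its middle.

How it is judged:
By the outcome, as a careful person would: the job done as asked, in the order asked, and still so for the second after the job is handed in, while the arm keeps its last pose, push and grip.
It also fails if it takes over 58 s, if anything falls off the work surface, if the arm or the gripper's body presses on something with over 40 N, if the wrist force passes 120 N, or if a joint passes its speed limit or range.

## Working session

There is one attempt and no reset: what is moved stays moved. The work goes in short steps, Python scripts to look and compute and a tool call to move; the robot and the scene stay as the last step left them, time stands still between calls to the robot, and variables do not carry over. Pictures are saved under pics/ and viewed, at most 10 in all, crops included, and the job is handed in when it is done.

Besides the shell and the picture viewer there is one more tool, called after "Call:" by a JSON object that holds its "fn" and its "kwargs", one argument or row to a line. apply_moves: Moves the arm, as the interface text tells. Its arguments: {"type":"object","properties":{"series":{"type":"array"},"claw":{"type":"number"},"newtons":{"type":"number"}},"required":["series"]}

```bash
mkdir -p pics
cat > h.py <<'E'
import numpy as np, cv2
from plant import robot
from scipy.spatial.transform import Rotation as R
def snap(n):
    im,d=robot.read_camera(n); np.savez(f'{n}.npz',im=im,d=d); return im,d
def w(n,u,v,d=None,z=None):
    c=robot.calibration(n);E=np.array(c['extrinsics']);Ei=np.linalg.inv(E)
    r=np.array([(u-c['cx'])/c['fx'],(v-c['cy'])/c['fy'],1])
    o=Ei[:3,3];r=Ei[:3,:3]@r
    s=d if z is None else (z-o[2])/r[2]
    return o+s*r
def px(n,p):
    c=robot.calibration(n);E=np.array(c['extrinsics']);q=E[:3,:3]@p+E[:3,3]
    return c['fx']*q[0]/q[2]+c['cx'],c['fy']*q[1]/q[2]+c['cy']
E
python3 - <<'E'
from h import *
for n in('scene','top'):
    im,d=snap(n);cv2.imwrite(f'pics/{n}0.png',im)
    c=robot.calibration(n);E=np.linalg.inv(np.array(c['extrinsics']));print(n,c['fx'],E.round(3))
print(robot.read_state())
E
```

```text
scene 388.0779168910088 [[ 0.426 -0.581  0.694 -0.031]
 [-0.905 -0.262  0.336 -0.325]
 [-0.013 -0.77  -0.637  0.656]
 [ 0.     0.     0.     1.   ]]
top 496.8917485623533 [[-0.029 -0.994  0.103  0.427]
 [-0.999  0.025 -0.032 -0.01 ]
 [ 0.029 -0.104 -0.994  1.307]
 [ 0.     0.     0.     1.   ]]
{'t': 0.1, 'q': array([ 1.10059966e+00,  1.31086874e-01,  1.48916110e+00,  1.12467924e-07,
        1.52302781e+00, -8.53688000e-02]), 'dq': array([-0.00066053, -0.00181274, -0.00279398,  0.00092539, -0.00072263,
        0.00268061]), 'joint_torque': array([-2.82345663e-04, -5.61341357e+01, -4.93097091e+01,  7.69343670e-02,
        2.91045610e-02, -6.76420200e-05]), 'tool_pos': array([0.22510684, 0.55594664, 0.40379646]), 'orientation': array([-6.00674638e-01, -3.08316192e+00,  2.54208866e-03]), 'force': array([-0.25815764, -0.19927999, -0.02424984]), 'wrist_torque': array([-0.04399704, -0.04917282, -0.00541733]), 'gripper_force': 0.0, 'opening': 0.09279180893752778}
```

View pics/scene0.png

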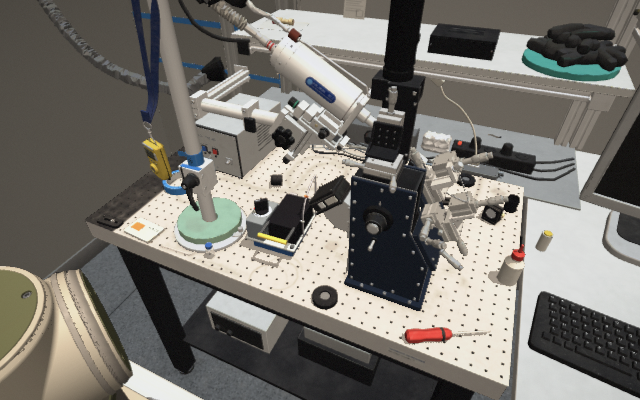

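View pics/top0.png

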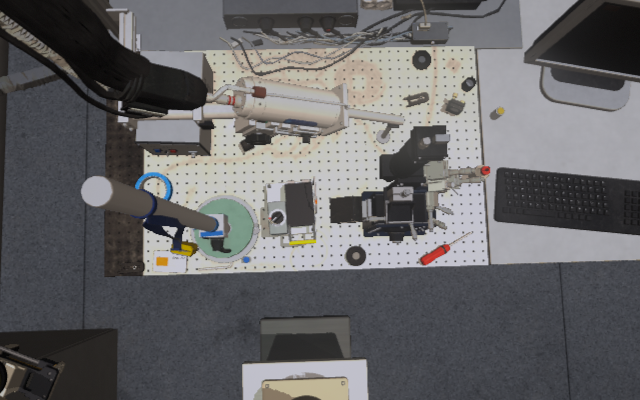

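The scene view shows the box with its yellow bar near (272,240) and the counter at (262,207). In the top view the bar is at (301,242) and the knob near (278,217). The puck is at (356,256) and the vial at (246,259).

Run:
```python
from h import *
a=np.load('top.npz')['im'][170:270,230:330]; b=np.load('scene.npz')['im'][170:270,220:350]
A=cv2.resize(a,None,fx=6,fy=6,interpolation=cv2.INTER_CUBIC);cv2.imwrite('pics/t1.png',A)
cv2.imwrite('pics/s1.png',cv2.resize(b,None,fx=6,fy=6,interpolation=cv2.INTER_CUBIC))
# yellow bar in top
for n in('top','scene'):
    z=np.load(n+'.npz');im=z['im'];d=z['d']
    m=cv2.inRange(cv2.cvtColor(im,cv2.COLOR_BGR2HSV),(22,150,100),(35,255,255))
    k,l,s,c=cv2.connectedComponentsWithStats(m)
    for i in range(1,k):
        if s[i,4]>15:
            u,v=c[i]; dd=np.median(d[l==i]);print(n,s[i],c[i].round(1),w(n,u,v,dd).round(4))
            if abs(u-(301 if n=='top' else 272))<9:
                ys,xs=np.where(l==i);P=np.array([w(n,x,y,d[y,x]) for x,y in zip(xs,ys)]);
                print(P.min(0).round(4),P.max(0).round(4)); q=P[:,:2]-P[:,:2].mean(0);e=np.linalg.svd(q)[2][0];print(np.degrees(np.arctan2(e[1],e[0])))
```

```text
top [498 108   6   5  19] [500.5 110.3] [ 0.7932 -0.5455  0.0159]
top [290 240  26   5  87] [302.  241.7] [ 0.4538 -0.0032  0.0861]
[ 0.4488 -0.035   0.0807] [0.4581 0.0265 0.0931]
-86.98462288612441
top [171 244  22  12 129] [184.6 249.8] [0.44   0.2411 0.2568]
scene [144 138  27  42 467] [159.  160.2] [0.4374 0.2408 0.2201]
scene [544 231   8   5  23] [547.6 233.3] [ 0.7896 -0.5431  0.0156]
scene [258 235  28   9  47] [270.  238.8] [ 4.498e-01 -1.000e-04  8.230e-02]
[ 0.4461 -0.0349  0.0798] [0.4525 0.0281 0.0872]
-86.84313506391187
```

View pics/t1.png

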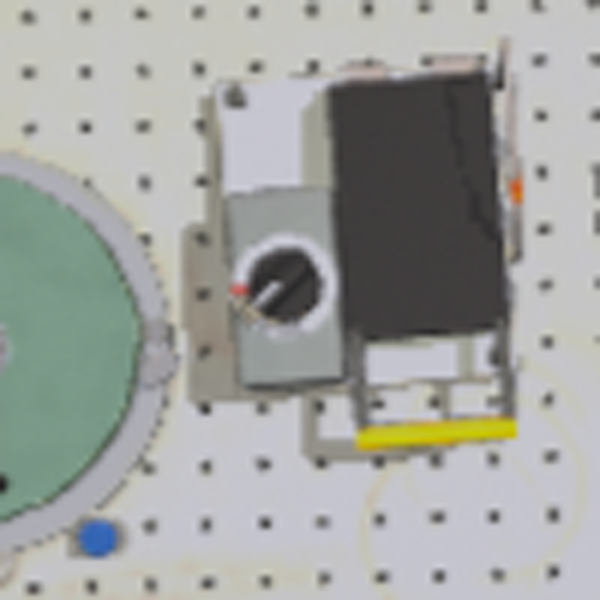

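View pics/s1.png

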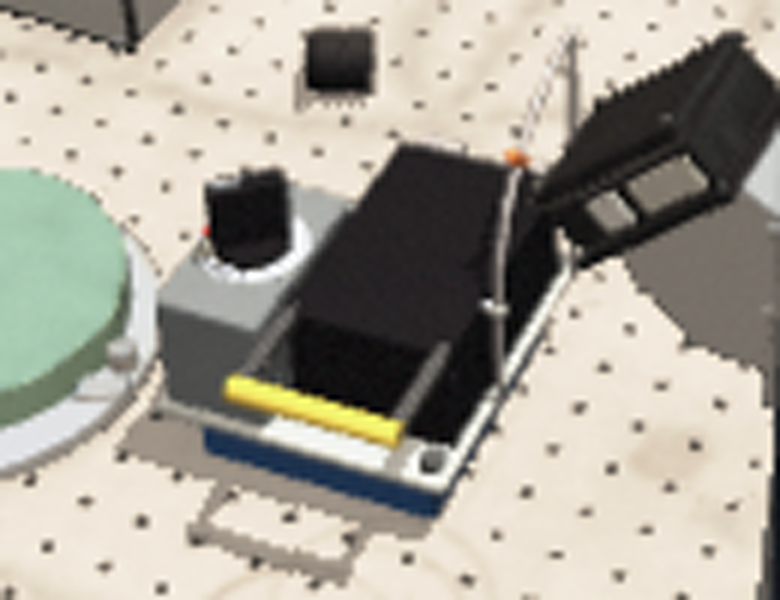

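```bash
cat > fit.py <<'E'
from h import *
from scipy.optimize import least_squares
f=lambda p,o:((p[0]+.5)/6-.5+o[0],(p[1]+.5)/6-.5+o[1])
T=(230,170);S=(220,170)
L=[('top',T,(358,439),(0,.033,0)),('top',T,(516,428),(0,-.033,0)),
('top',T,(350,338),(.035,.034,.003)),('top',T,(507,330),(.035,-.034,.003)),('top',T,(490,75),(.142,-.034,.003)),('top',T,(330,88),(.142,.034,.003)),
('scene',S,(228,388),(0,.033,0)),('scene',S,(400,432),(0,-.033,0)),('scene',S,(298,312),(.035,.034,.003)),('scene',S,(402,145),(.142,.034,.003))]
def res(p):
    r=[]
    for n,o,q,l in L:
        P=p[:3]+R.from_euler('z',p[3]).apply(l); r+=list(np.subtract(px(n,P),f(q,o)))
    return r
s=least_squares(res,[.452,-.003,.08,.03],loss='soft_l1')
print('bar',s.x.round(4),np.degrees(s.x[3]));print(np.round(res(s.x),1))
b=s.x;zo=b[2]-.053
zz=np.load('top.npz')['d']
print('depth heights: lid',[w('top',u,v,zz[v,u])[2].round(4) for u,v in((298,205),(300,215),(305,200))],'housing',[w('top',u,v,zz[v,u])[2].round(4) for u,v in((279,206),(282,230))],'expect',b[2]+.003,zo+.059)
for nm,q,z in(('disc',(285,285),.065),('blade',(285,285),.091),('tip',(250,306),.091),('inner',(283,284),.091),('red',(238,290),.059)):
    P=w('top',*f(q,T),z=zo+z);loc=R.from_euler('z',-b[3]).apply(P-b[:3]);print(nm,P.round(4),'bar-local',loc.round(4))
print('knob scene',w('scene',*f((247,178),S),z=zo+.091).round(4))
E
python3 fit.py
```

```text
bar [ 0.4564 -0.0031  0.0811  0.0463] 2.650773154518927
[-0.7 -1.  -0.2 -1.2 -0.7  1.6  0.7  0.9  0.3  0.4 -0.3  0.2  1.3 -0.7
  0.9  0.3 -3.2  0.4  0.3 -0.2]
depth heights: lid [np.float64(0.0796), np.float64(0.082), np.float64(0.0863)] housing [np.float64(0.0905), np.float64(0.0874)] expect 0.08407005986640567 0.08707005986640567
disc [0.5153 0.0562 0.0931] bar-local [0.0616 0.0565 0.012 ]
blade [0.5134 0.0548 0.1191] bar-local [0.0597 0.0552 0.038 ]
tip [0.5054 0.0688 0.1191] bar-local [0.0523 0.0696 0.038 ]
inner [0.5139 0.0556 0.1191] bar-local [0.0601 0.056  0.038 ]
red [0.5142 0.0757 0.0871] bar-local [0.0614 0.0761 0.006 ]
knob scene [0.517  0.0582 0.1191]
```

```bash
cat >> h.py <<'E'
def down(y_deg,tilt=0):  # tool pointing down, closing line at y_deg in world; tilt leans body toward closing line +
    a=np.radians(y_deg);y=np.array([np.cos(a),np.sin(a),0]);z=np.array([0,0,-1.]);M=R.from_matrix(np.c_[np.cross(y,z),y,z])
    return R.from_rotvec(tilt*np.cross([0,0,1.],y))*M
def plan(targets,start=None):
    """targets: (TCP xyz, Rotation, nrows); prints rows in tool axes"""
    s=robot.read_state(); p=np.array(s['tool_pos']);o=R.from_rotvec(s['orientation'])
    if start: p,o=start
    for t,r,n in targets:
        t=np.array(t); rv=(o.inv()*r).as_rotvec(); 
        print('n',n)
        for k in range(n):
            oo=o*R.from_rotvec(rv*k/n); d=oo.inv().apply(t-p)/n*1000
            if k in(0,n-1): print('  row',k,d.round(1),(rv/n).round(4))
        p,o=t,r
E
python3 - <<'E'
from h import *
z=np.load('scene.npz')['d']
for u,v in((148,30),(148,100),(158,160),(170,60),(178,100),(195,200),(205,215),(155,185)): print((u,v),w('scene',u,v,z[v,u]).round(3))
o0=R.from_rotvec(robot.read_state()['orientation'])
plan([((.24,.28,.405),o0,9),((.36,.03,.405),down(37),9),((.514,.055,.40),down(37),5)])
E
```

```text
(148, 30) [1.38  1.184 0.125]
(148, 100) [0.458 0.246 0.341]
(158, 160) [0.43  0.234 0.227]
(170, 60) [0.483 0.191 0.416]
(178, 100) [0.481 0.193 0.341]
(195, 200) [0.561 0.301 0.002]
(205, 215) [0.482 0.197 0.051]
(155, 185) [ 0.571  0.449 -0.001]
n 9
  row 0 [-13.  -27.8  -0.1] [0. 0. 0.]
  row 8 [-13.  -27.8  -0.1] [0. 0. 0.]
n 9
  row 0 [-22.8 -20.7   0. ] [-0.0002  0.      0.06  ]
  row 8 [-29.8  -7.9   0. ] [-0.0002  0.      0.06  ]
n 5
  row 0 [-14.5  27.6   1. ] [0. 0. 0.]
  row 4 [-14.5  27.6   1. ] [0. 0. 0.]
```

Call:
{"fn": "apply_moves", "kwargs": {
  "series": [
    [[-13,-28,0],[0,0,0]],
    [[-13,-28,0],[0,0,0]],
    [[-13,-28,0],[0,0,0]],
    [[-13,-28,0],[0,0,0]],
    [[-13,-28,0],[0,0,0]],
    [[-13,-28,0],[0,0,0]],
    [[-13,-28,0],[0,0,0]],
    [[-13,-28,0],[0,0,0]],
    [[-13,-28,0],[0,0,0]]
  ]
}}

```text
t: 0.85
tool_pos: [0.2387, 0.2773, 0.4042]
orientation: [-0.6, -3.084, 0.001]
force: [0.1, -0.5, 0.8]
opening: 0.093
gripper_force: 0.0
```

Call:
{"fn": "apply_moves", "kwargs": {
  "series": [
    [[-23,-21,0],[0,0,0.06]],
    [[-24,-19,0],[0,0,0.06]],
    [[-25,-18,0],[0,0,0.06]],
    [[-26,-16,0],[0,0,0.06]],
    [[-27,-14,0],[0,0,0.06]],
    [[-28,-13,0],[0,0,0.06]],
    [[-28,-11,0],[0,0,0.06]],
    [[-29,-9,0],[0,0,0.06]],
    [[-30,-8,0],[0,0,0.06]],
    [[0,0,0],[0,0,0]],
    [[0,0,0],[0,0,0]]
  ],
  "claw": 0.5
}}

```text
t: 1.77
tool_pos: [0.36, 0.0295, 0.4043]
orientation: [-1.406, -2.808, 0.001]
force: [-0.1, -0.5, -0.3]
opening: 0.0464
gripper_force: 0.0
```

Run:
```python
from h import *
s=robot.read_state();print(s['t'],s['tool_pos'],s['q'],s['opening'],s['force'])
im,d=snap('top');c=im[180:260,250:330];cv2.imwrite('pics/t2.png',cv2.resize(c,None,fx=7,fy=7,interpolation=cv2.INTER_CUBIC))
plan([((.514,.055,.40),down(37),6),((.514,.055,.31),down(37),4)])
```

```text
1.7667 [0.36000438 0.02946114 0.40430767] [-6.06177201e-02 -5.66147021e-01  2.08709037e+00  8.53603663e-05
  1.62192608e+00 -7.03113896e-01] 0.04641362850379958 [-0.12252963 -0.51898483 -0.27762691]
n 6
  row 0 [-12.2  23.    0.7] [-0.0001 -0.0002 -0.0002]
  row 5 [-12.2  23.    0.7] [-0.0001 -0.0002 -0.0002]
n 4
  row 0 [ 0.   0.  22.5] [0. 0. 0.]
  row 3 [ 0.   0.  22.5] [0. 0. 0.]
```

Call:
{"fn": "apply_moves", "kwargs": {
  "series": [
    [[-12,23,1],[0,0,0]],
    [[-12,23,1],[0,0,0]],
    [[-12,23,1],[0,0,0]],
    [[-12,23,1],[0,0,0]],
    [[-12,23,1],[0,0,0]],
    [[-12,23,0],[0,0,0]],
    [[0,0,22],[0,0,0]],
    [[0,0,22],[0,0,0]],
    [[0,0,22],[0,0,0]],
    [[0,0,20],[0,0,0]],
    [[0,0,0],[0,0,0]]
  ]
}}

```text
t: 2.73
tool_pos: [0.5111, 0.058, 0.3089]
orientation: [-1.394, -2.807, 0.005]
force: [-0.7, 0.1, -1.2]
opening: 0.0468
gripper_force: 0.0
```

Run:
```python
from h import *
s=robot.read_state();print(s['t'],s['tool_pos'],s['orientation'],s['force'])
im,d=snap('scene');c=im[130:260,200:370];cv2.imwrite('pics/s2.png',cv2.resize(c,None,fx=4.5,fy=4.5,interpolation=cv2.INTER_CUBIC))
p=np.array([.514,.055,s['tool_pos'][2]-.186]);print(px('scene',p),px('top',p))
```

```text
2.7333 [0.5111167  0.05803421 0.30891229] [-1.39382225 -2.8074261   0.00529266] [-0.70429892  0.09039152 -1.22542323]
(np.float64(261.13169161259384), np.float64(199.0649488797926)) (np.float64(276.8937476552993), np.float64(216.7360488750996))
```

View pics/s2.png

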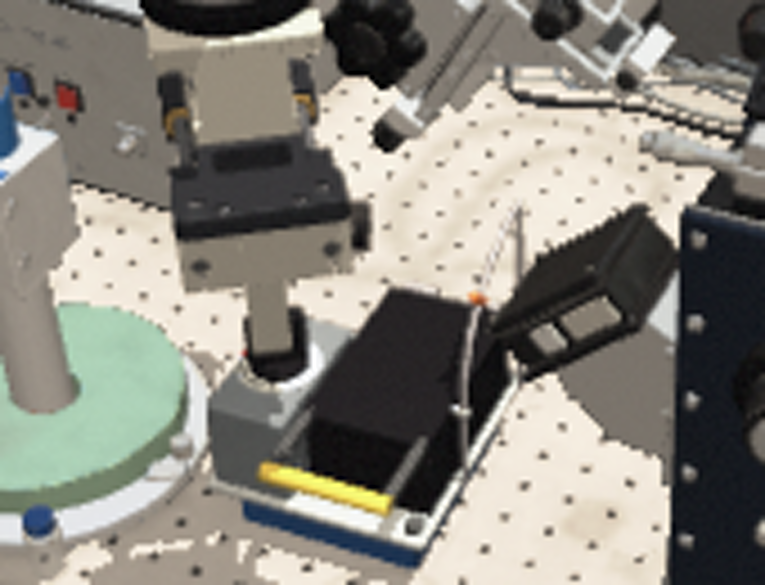

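The gripper straddles the knob: the front finger is at (270,320), and the blade behind it is centred near (277,340). The lid is still shut.

Call:
{"fn": "apply_moves", "kwargs": {
  "series": [
    [[-4,1,6],[0,0,0]],
    [[0,0,7],[0,0,0]],
    [[0,0,7],[0,0,0]],
    [[0,0,6],[0,0,0]],
    [[0,0,0],[0,0,0]],
    [[0,0,0],[0,0,0]]
  ]
}}

```text
t: 3.28
tool_pos: [0.5164, 0.0536, 0.2874]
orientation: [-1.401, -2.811, 0.001]
force: [-0.5, -0.6, -0.1]
opening: 0.0465
gripper_force: 0.0
```

Call:
{"fn": "apply_moves", "kwargs": {
  "series": [
    [[0,0,0],[0,0,0]],
    [[0,0,0],[0,0,0]],
    [[0,0,0],[0,0,0]],
    [[0,0,0],[0,0,0]],
    [[0,0,0],[0,0,0]],
    [[0,0,0],[0,0,0]],
    [[0,0,0],[0,0,0]],
    [[0,0,0],[0,0,0]],
    [[0,0,0],[0,0,0]],
    [[0,0,0],[0,0,0]]
  ],
  "claw": 0,
  "newtons": 15
}}

```text
t: 4.12
tool_pos: [0.5166, 0.0537, 0.2879]
orientation: [-1.401, -2.812, -0.0]
force: [-1.2, 0.9, 2.7]
opening: 0.0097
gripper_force: 14.8
```

Run:
```python
from h import *
s=robot.read_state();print(s)
```

```text
{'t': 4.1167, 'q': array([ 4.77076452e-03,  8.53142966e-04,  1.84183334e+00,  4.03417745e-05,
        1.29891264e+00, -6.41305081e-01]), 'dq': array([ 1.71300260e-03, -1.72259115e-03,  1.73769060e-03, -1.68126314e-03,
       -2.54029277e-05,  6.72301504e-04]), 'joint_torque': array([-2.89432732e-01, -4.51938879e+01, -4.57495594e+01, -5.66205627e-02,
       -5.30165266e-01,  2.87145196e-02]), 'tool_pos': array([0.51659149, 0.05367257, 0.28788871]), 'orientation': array([-1.40134922e+00, -2.81170385e+00, -4.99298010e-05]), 'force': array([-1.15581755,  0.90278913,  2.65685801]), 'wrist_torque': array([0.02655362, 0.31404505, 0.02704704]), 'gripper_force': 14.773892015218735, 'opening': 0.009737216742842586}
```

Call:
{"fn": "apply_moves", "kwargs": {
  "series": [
    [[0,0,0],[0,0,0.06]],
    [[0,0,0],[0,0,0.06]],
    [[0,0,0],[0,0,0.06]],
    [[0,0,0],[0,0,0.06]],
    [[0,0,0],[0,0,0.06]],
    [[0,0,0],[0,0,0.06]],
    [[0,0,0],[0,0,0.06]],
    [[0,0,0],[0,0,0.06]],
    [[0,0,0],[0,0,0.04]],
    [[0,0,0],[0,0,0]],
    [[0,0,0],[0,0,0]]
  ]
}}

```text
t: 5.03
tool_pos: [0.5155, 0.0533, 0.2878]
orientation: [-2.076, -2.355, 0.006]
force: [-11.8, -2.8, 10.7]
opening: 0.0099
gripper_force: 15.0
```

Run:
```python
from h import *
s=robot.read_state();print(s['t'],s['tool_pos'],s['force'],s['wrist_torque'],s['opening']);M=R.from_rotvec(s['orientation']).as_matrix();print(np.degrees(np.arctan2(M[1,1],M[0,1])))
```

```text
5.0333 [0.51550849 0.05326404 0.28777438] [-11.78900846  -2.8273528   10.72065203] [-0.57594258  2.22781186  0.02421561] 0.009946827338668477
7.20324798837228
```

Call:
{"fn": "apply_moves", "kwargs": {
  "series": [
    [[0,-1.5,0],[0,0,0.03]],
    [[0,0,0],[0,0,0.03]],
    [[0,0,0],[0,0,0.03]],
    [[0,0,0],[0,0,0.03]],
    [[0,0,0],[0,0,0]],
    [[0,0,0],[0,0,0]]
  ]
}}

```text
t: 5.53
tool_pos: [0.5147, 0.0532, 0.2878]
orientation: [-2.214, -2.228, 0.003]
force: [-4.5, -1.6, 5.8]
opening: 0.0101
gripper_force: 15.3
```

Run:
```python
from h import *
s=robot.read_state();print(s['t'],s['tool_pos'],s['force'],s['wrist_torque'],s['opening']);M=R.from_rotvec(s['orientation']).as_matrix();print(np.degrees(np.arctan2(M[1,1],M[0,1])))
```

```text
5.5333 [0.51468062 0.05317223 0.28780617] [-4.45117188 -1.58309926  5.81124478] [-0.39416933  1.11732348  0.1868178 ] 0.010132492886031486
0.34522447295781655
```

Call:
{"fn": "apply_moves", "kwargs": {
  "series": [
    [[0,-0.5,0],[0,0,0.04]],
    [[0,0,0],[0,0,0]],
    [[0,0,0],[0,0,0]]
  ]
}}

```text
t: 5.78
tool_pos: [0.5144, 0.0532, 0.2878]
orientation: [-2.258, -2.185, 0.001]
force: [-3.5, -2.5, 5.2]
opening: 0.0105
gripper_force: 15.8
```

Call:
{"fn": "apply_moves", "kwargs": {
  "series": [
    [[0,0,0],[0,0,0]],
    [[0,0,0],[0,0,0]],
    [[0,0,0],[0,0,0]],
    [[0,0,0],[0,0,0]],
    [[0,0,0],[0,0,0]],
    [[0,0,0],[0,0,0]],
    [[0,0,-20],[0,0,0]],
    [[0,0,-30],[0,0,0]],
    [[0,0,-30],[0,0,0]],
    [[0,0,0],[0,0,0]]
  ],
  "claw": 0.5
}}

```text
t: 6.62
tool_pos: [0.5163, 0.0535, 0.3746]
orientation: [2.254, 2.179, 0.011]
force: [0.6, 0.3, 0.7]
opening: 0.0463
gripper_force: 0.0
```

Run:
```python
from h import *
s=robot.read_state();print(s['t'],s['tool_pos'],s['force'],s['opening']);M=R.from_rotvec(s['orientation']).as_matrix();print(np.degrees(np.arctan2(M[1,1],M[0,1])))
plan([((.38,-.003,.36),down(2.65),6)])
```

```text
6.6167 [0.51630422 0.05350258 0.37460903] [0.64482941 0.30906655 0.74210734] 0.0463169230544487
-1.9427246653638446
n 6
  row 0 [-10.2 -22.4   2.2] [ 0.0016 -0.     -0.0134]
  row 5 [ -8.7 -23.    2.4] [ 0.0016 -0.     -0.0134]
```

Call:
{"fn": "apply_moves", "kwargs": {
  "series": [
    [[-10,-22,2],[0,0,-0.013]],
    [[-10,-22,2],[0,0,-0.013]],
    [[-10,-23,2],[0,0,-0.013]],
    [[-9,-23,2],[0,0,-0.013]],
    [[-9,-23,2],[0,0,-0.013]],
    [[-9,-23,2],[0,0,-0.013]],
    [[0,0,0],[0,0,0]],
    [[0,0,0],[0,0,0]]
  ],
  "claw": 0.24
}}

```text
t: 7.28
tool_pos: [0.3781, -0.0036, 0.3558]
orientation: [2.173, 2.267, 0.002]
force: [-0.7, -0.6, -0.5]
opening: 0.0222
gripper_force: 0.0
```

Run:
```python
from h import *
s=robot.read_state();print(s['t'],s['tool_pos'],s['opening'])
im,d=snap('scene');a=cv2.resize(im[190:265,225:325],(800,600),interpolation=cv2.INTER_CUBIC)
im,d=snap('top');b=cv2.resize(im[180:255,250:325],(600,600),interpolation=cv2.INTER_CUBIC)
cv2.imwrite('pics/k.png',cv2.resize(np.hstack([a,b]),(800,343),interpolation=cv2.INTER_AREA))
```

```text
7.2833 [ 0.37807991 -0.00364953  0.35583738] 0.022220620645486445
```

View pics/k.png

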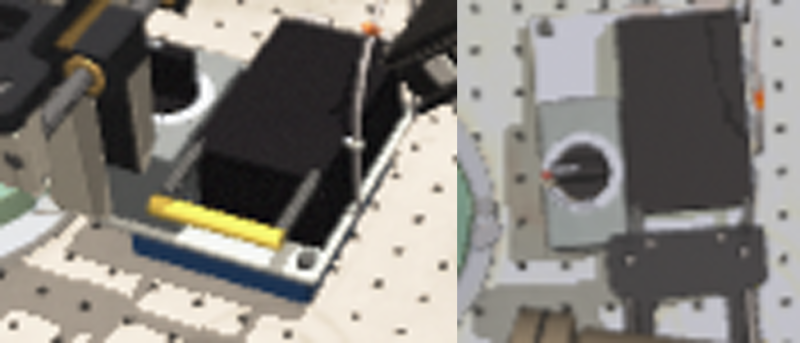

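The right half shows the knob's white line running from (580,170) to (548,177), so it points at the red mark at (546,176). The lid is shut and the bar is in view at left (150,205) to (285,240).

Run:
```python
from h import *
plan([((.4545,-.003,.29),down(2.65),4),((.4545,-.003,.25),down(2.65),4)])
```

```text
n 4
  row 0 [-0.7 18.8 16.6] [ 0.0004  0.     -0.0007]
  row 3 [-0.8 18.8 16.6] [ 0.0004  0.     -0.0007]
n 4
  row 0 [ 0.  0. 10.] [0. 0. 0.]
  row 3 [ 0.  0. 10.] [0. 0. 0.]
```

Call:
{"fn": "apply_moves", "kwargs": {
  "series": [
    [[-1,19,16],[0,0,0]],
    [[-1,19,16],[0,0,0]],
    [[-1,19,16],[0,0,0]],
    [[0,19,16],[0,0,0]],
    [[0,0,0],[0,0,0]],
    [[0,0,0],[0,0,0]],
    [[0,0,0],[0,0,0]]
  ]
}}

```text
t: 7.97
tool_pos: [0.4549, -0.0027, 0.2918]
orientation: [-2.171, -2.27, 0.001]
force: [-0.7, -0.2, 0.1]
opening: 0.0229
gripper_force: 0.0
```

Run:
```python
from h import *
s=robot.read_state();print(s['t'],s['tool_pos'],s['opening'],s['force'])
im,d=snap('scene');cv2.imwrite('pics/b.png',cv2.resize(im[180:270,225:325],(660,594),interpolation=cv2.INTER_CUBIC))
```

```text
7.9667 [ 0.45491339 -0.00272603  0.29179219] 0.022884800907729833 [-0.7024519  -0.23918484  0.06659609]
```

View pics/b.png

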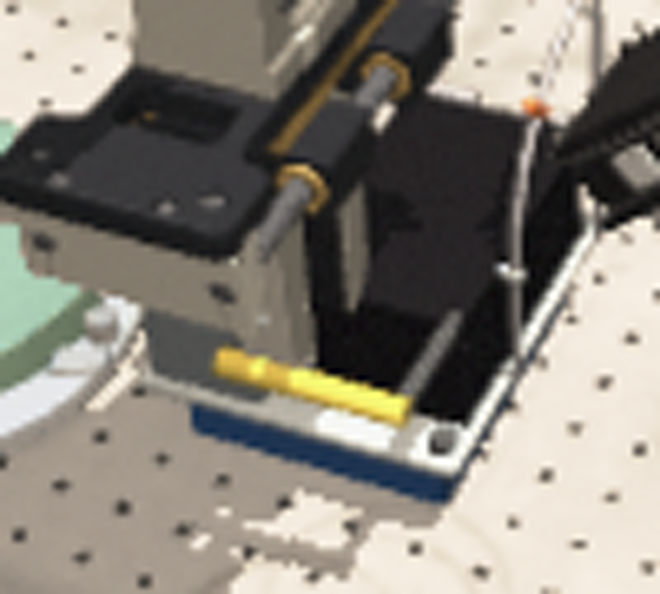

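The front fingertip is at about (285,360), just above and in front of the bar's middle. The rear finger is near (350,300), above the gap. The alignment is plausible, so I'll descend.

Call:
{"fn": "apply_moves", "kwargs": {
  "series": [
    [[0,0,7],[0,0,0]],
    [[0,0,7],[0,0,0]],
    [[0,0,7],[0,0,0]],
    [[0,0,0],[0,0,0]]
  ]
}}

```text
t: 8.35
tool_pos: [0.4537, -0.003, 0.2691]
orientation: [-2.171, -2.269, 0.002]
force: [-0.5, 0.0, 0.2]
opening: 0.0224
gripper_force: 0.0
```

Call:
{"fn": "apply_moves", "kwargs": {
  "series": [
    [[0,0,6],[0,0,0]],
    [[0,0,6],[0,0,0]],
    [[0,0,6],[0,0,0]],
    [[0,0,3],[0,0,0]],
    [[0,0,0],[0,0,0]],
    [[0,0,0],[0,0,0]]
  ]
}}

```text
t: 8.85
tool_pos: [0.4545, -0.003, 0.2495]
orientation: [-2.172, -2.269, 0.001]
force: [0.2, -1.0, -0.5]
opening: 0.0222
gripper_force: 0.0
```

Call:
{"fn": "apply_moves", "kwargs": {
  "series": [
    [[0,0,0],[0,0,0]],
    [[0,0,0],[0,0,0]],
    [[0,0,0],[0,0,0]],
    [[0,0,0],[0,0,0]],
    [[0,0,0],[0,0,0]],
    [[0,0,0],[0,0,0]]
  ],
  "claw": 0,
  "newtons": 12
}}

```text
t: 9.35
tool_pos: [0.4535, -0.0031, 0.2492]
orientation: [-2.17, -2.268, 0.004]
force: [-7.7, -0.7, 2.2]
opening: 0.0097
gripper_force: 12.0
```

```bash
cat > lift.py <<'E'
from h import *
# lid circle: bar at shut B0, hinge 147 mm behind; tool tilts fraction f of lid angle
s=robot.read_state();p=np.array(s['tool_pos']);o=R.from_rotvec(s['orientation'])
print(s['t'],p,s['opening'],s['force'],s['gripper_force'])
psi=np.radians(2.65);ex=np.array([np.cos(psi),np.sin(psi),0]);ey=np.array([-np.sin(psi),np.cos(psi),0]);ez=np.array([0,0,1.])
M=o.as_matrix();g=p+.163*M[:,2]
P=[];n=24;T=.785;tilt=.35
for k in range(n+1):
    a=T*k/n; bar=g+.147*((1-np.cos(a))*ex+np.sin(a)*ez)
    O=R.from_rotvec(ey*tilt*k/n)*o; P.append((bar-.163*O.as_matrix()[:,2],O))
for k in range(n):
    d=P[k][1].inv().apply(P[k+1][0]-P[k][0])*1000; r=(P[k][1].inv()*P[k+1][1]).as_rotvec()
    print(k,d.round(1),r.round(3))
print('end',P[-1][0])
E
python3 lift.py
```

```text
9.35 [ 0.45348795 -0.00310994  0.24920298] 0.00966040496752 [-7.65012501 -0.71016743  2.15222706] 12.005190253257751
0 [ 0.   2.4 -4.8] [ 0.015 -0.     0.   ]
1 [ 0.   2.5 -4.8] [ 0.015 -0.     0.   ]
2 [ 0.   2.6 -4.8] [ 0.015 -0.     0.   ]
3 [ 0.   2.7 -4.8] [ 0.015 -0.     0.   ]
4 [ 0.   2.8 -4.8] [ 0.015 -0.     0.   ]
5 [ 0.   2.9 -4.8] [ 0.015 -0.     0.   ]
6 [ 0.   3.  -4.8] [ 0.015 -0.     0.   ]
7 [ 0.   3.  -4.7] [ 0.015 -0.     0.   ]
8 [ 0.   3.1 -4.7] [ 0.015 -0.     0.   ]
9 [ 0.   3.2 -4.7] [ 0.015 -0.     0.   ]
10 [ 0.   3.3 -4.7] [ 0.015 -0.     0.   ]
11 [ 0.   3.4 -4.7] [ 0.015 -0.     0.   ]
12 [ 0.   3.5 -4.7] [ 0.015 -0.     0.   ]
13 [ 0.   3.6 -4.6] [ 0.015 -0.     0.   ]
14 [ 0.   3.6 -4.6] [ 0.015 -0.     0.   ]
15 [ 0.   3.7 -4.6] [ 0.015 -0.     0.   ]
16 [ 0.   3.8 -4.6] [ 0.015 -0.     0.   ]
17 [ 0.   3.9 -4.5] [ 0.015 -0.     0.   ]
18 [ 0.   4.  -4.5] [ 0.015 -0.     0.   ]
19 [ 0.   4.1 -4.5] [ 0.015 -0.     0.   ]
20 [ 0.   4.1 -4.5] [ 0.015 -0.     0.   ]
21 [ 0.   4.2 -4.4] [ 0.015 -0.     0.   ]
22 [ 0.   4.3 -4.4] [ 0.015 -0.     0.   ]
23 [ 0.   4.4 -4.4] [ 0.015 -0.     0.   ]
end [0.55224932 0.00146116 0.34300498]
```

Call:
{"fn": "apply_moves", "kwargs": {
  "series": [
    [[0,1.4,-4.8],[0.015,0,0]],
    [[0,2.5,-4.8],[0.015,0,0]],
    [[0,2.6,-4.8],[0.015,0,0]],
    [[0,2.7,-4.8],[0.015,0,0]],
    [[0,2.8,-4.8],[0.015,0,0]],
    [[0,2.9,-4.8],[0.015,0,0]],
    [[0,3,-4.8],[0.015,0,0]],
    [[0,3,-4.7],[0.015,0,0]],
    [[0,3.1,-4.7],[0.015,0,0]],
    [[0,3.2,-4.7],[0.015,0,0]],
    [[0,3.3,-4.7],[0.015,0,0]],
    [[0,3.4,-4.7],[0.015,0,0]]
  ]
}}

```text
t: 10.35
tool_pos: [0.4937, -0.0013, 0.3041]
orientation: [-2.082, -2.175, 0.196]
force: [4.4, 0.6, -3.0]
opening: 0.0094
gripper_force: 12.0
```

Run:
```python
from h import *
s=robot.read_state();print(s['t'],s['tool_pos'],s['force'],s['wrist_torque'],s['opening'],s['gripper_force'])
o=R.from_rotvec(s['orientation']);print('grip',s['tool_pos']+.163*o.as_matrix()[:,2])
```

```text
10.35 [ 0.49370646 -0.00130254  0.30409351] [ 4.39360433  0.62209482 -3.04248475] [-0.0115913  -0.68317048 -0.00704841] 0.009425991765479055 11.9988714158535
grip [ 0.46455677 -0.00258146  0.14372624]
```

Call:
{"fn": "apply_moves", "kwargs": {
  "series": [
    [[0,3.5,-4.7],[0.015,0,0]],
    [[0,3.6,-4.6],[0.015,0,0]],
    [[0,3.6,-4.6],[0.015,0,0]],
    [[0,3.7,-4.6],[0.015,0,0]],
    [[0,3.8,-4.6],[0.015,0,0]],
    [[0,3.9,-4.5],[0.015,0,0]],
    [[0,4,-4.5],[0.015,0,0]],
    [[0,4.1,-4.5],[0.015,0,0]],
    [[0,4.1,-4.5],[0.015,0,0]],
    [[0,4.2,-4.4],[0.015,0,0]],
    [[0,4.3,-4.4],[0.015,0,0]],
    [[0,4.4,-4.4],[0.015,0,0]]
  ]
}}

```text
t: 11.35
tool_pos: [0.5536, 0.0015, 0.3429]
orientation: [-1.984, -2.074, 0.375]
force: [9.4, 1.5, -12.3]
opening: 0.0096
gripper_force: 12.0
```

Call:
{"fn": "apply_moves", "kwargs": {
  "series": [
    [[0,0,0],[0,0,0]],
    [[0,0,0],[0,0,0]],
    [[0,0,0],[0,0,0]],
    [[0,0,0],[0,0,0]]
  ]
}}

```text
t: 11.68
tool_pos: [0.5533, 0.0015, 0.3426]
orientation: [-1.984, -2.074, 0.375]
force: [8.7, 1.0, -11.3]
opening: 0.0097
gripper_force: 12.0
```

Run:
```python
from h import *
s=robot.read_state();print(s['t'],s['tool_pos'],s['force'],s['wrist_torque'],s['opening'],s['gripper_force'])
o=R.from_rotvec(s['orientation']);print('grip',s['tool_pos']+.163*o.as_matrix()[:,2])
im,d=snap('scene');cv2.imwrite('pics/l.png',cv2.resize(im[150:260,230:370],(763,600),interpolation=cv2.INTER_CUBIC))
```

```text
11.6833 [0.55331658 0.00150559 0.34262913] [  8.71422336   0.98168905 -11.26736822] [ 0.21443601 -2.16676216 -0.02493704] 0.009655497446968331 12.005817890167236
grip [ 0.49619022 -0.00094589  0.18998717]
```

View pics/l.png

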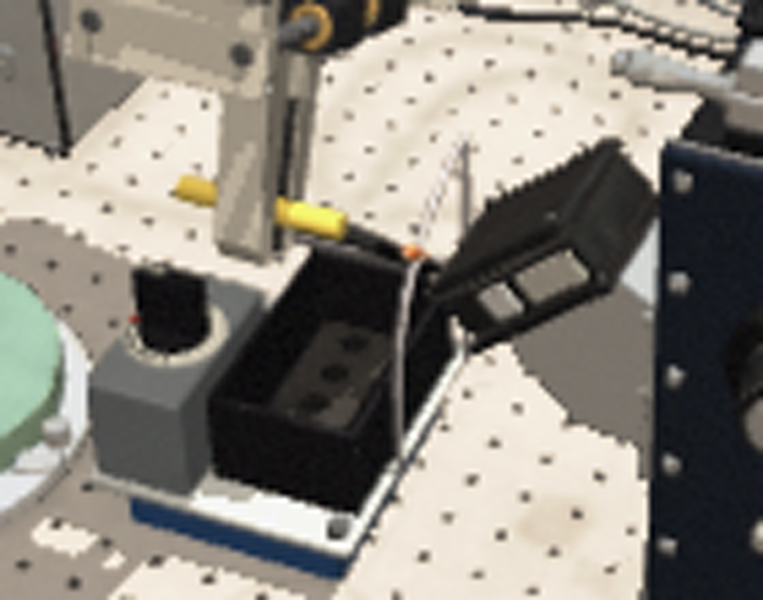

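The lid is open and held. The bar runs from (178,186) to (345,222), and the orange mark is at (413,253) with the lid's right edge passing just by it. The wrist shows about 14 N of radial pull, so I'll ease that first and then check the angle closely.

Call:
{"fn": "apply_moves", "kwargs": {
  "series": [
    [[0,0.7,0.3],[0,0,0]],
    [[0,0.7,0.3],[0,0,0]],
    [[0,0,0],[0,0,0]],
    [[0,0,0],[0,0,0]],
    [[0,0,0],[0,0,0]],
    [[0,0,0],[0,0,0]]
  ]
}}

```text
t: 12.23
tool_pos: [0.5535, 0.0015, 0.3424]
orientation: [-1.983, -2.073, 0.377]
force: [4.3, 3.1, -5.8]
opening: 0.0093
gripper_force: 12.0
```

Run:
```python
from h import *
s=robot.read_state();print(s['t'],s['tool_pos'],s['force'],s['opening'],s['gripper_force'])
o=R.from_rotvec(s['orientation']);print('grip',s['tool_pos']+.163*o.as_matrix()[:,2])
im,d=snap('scene')
B=np.array([.4535,-.003,.081]);psi=np.radians(2.65);ex=np.array([np.cos(psi),np.sin(psi),0]);ey=np.array([-np.sin(psi),np.cos(psi),0]);ez=np.array([0,0,1.]);H=B+.147*ex
m=cv2.inRange(cv2.cvtColor(im[175:200,255:300],cv2.COLOR_BGR2HSV),(22,150,90),(35,255,255));ys,xs=np.where(m);
print('bar px',[(u+255,(ys[xs==u].mean()+175).round(1)) for u in np.unique(xs)][::3])
for a in(.70,.745,.785,.825,.87):
    b=H+.147*(-np.cos(a)*ex+np.sin(a)*ez);pin=H-.0725*0*ey+.075*(-np.cos(a)*ex+np.sin(a)*ez)-.039*ey
    print(a,np.round([px('scene',b+.033*ey),px('scene',b-.033*ey),px('scene',pin)],1).tolist())
a=cv2.resize(im[170:220,285:325],(480,600),interpolation=cv2.INTER_CUBIC)
im,d=snap('top');b=cv2.resize(im[180:230,290:330],(480,600),interpolation=cv2.INTER_CUBIC)
cv2.imwrite('pics/p.png',cv2.resize(np.hstack([a,b]),(800,500)))
```

```text
12.2333 [0.5535212  0.00146536 0.34235554] [ 4.31239609  3.10644321 -5.83350814] 0.009327786784998756 12.007704377174377
grip [ 0.49618377 -0.00100062  0.18979297]
bar px [(np.int64(262), np.float64(185.0)), (np.int64(265), np.float64(184.5)), (np.int64(268), np.float64(185.5)), (np.int64(283), np.float64(189.3)), (np.int64(286), np.float64(191.0)), (np.int64(289), np.float64(191.5)), (np.int64(292), np.float64(191.5))]
0.7 [[261.8, 189.7], [291.5, 197.3], [305.6, 199.7]]
0.745 [[262.6, 186.5], [292.3, 194.0], [306.0, 198.2]]
0.785 [[263.3, 183.7], [293.0, 191.1], [306.4, 196.8]]
0.825 [[264.1, 180.9], [293.8, 188.3], [306.7, 195.5]]
0.87 [[265.1, 177.8], [294.8, 185.1], [307.2, 194.0]]
```

View pics/p.png

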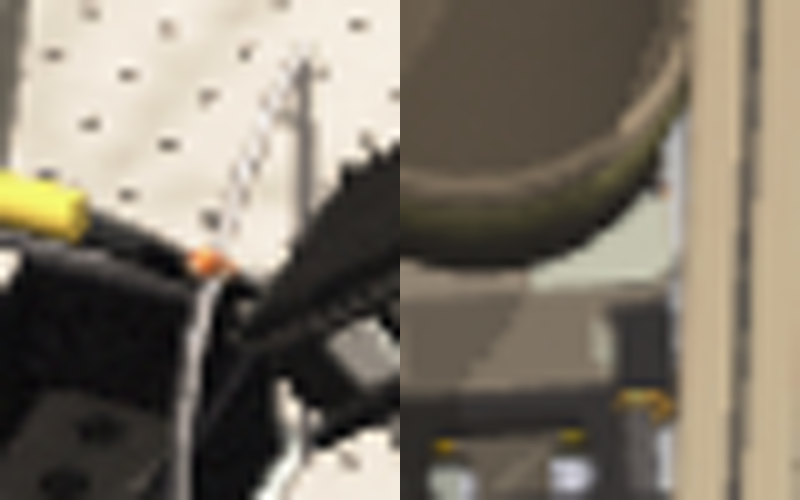

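Predicted and observed positions agree. The bar's ends at (262,185) and (292,191.5) give about 0.775 rad, the arm kinematics give about 0.78, and the pin's predicted pixel (306.4,196.8) falls on the orange mark at (305.8,196.2). One small trim remains.

Call:
{"fn": "apply_moves", "kwargs": {
  "series": [
    [[0,0.4,-0.3],[0,0,0]],
    [[0,0.4,-0.2],[0,0,0]],
    [[0,0,0],[0,0,0]],
    [[0,0,0],[0,0,0]],
    [[0,0,0],[0,0,0]],
    [[0,0,0],[0,0,0]],
    [[0,0,0],[0,0,0]],
    [[0,0,0],[0,0,0]],
    [[0,0,0],[0,0,0]],
    [[0,0,0],[0,0,0]]
  ]
}}

```text
t: 13.17
tool_pos: [0.5542, 0.0014, 0.3427]
orientation: [-1.983, -2.072, 0.377]
force: [-1.3, 5.2, -1.8]
opening: 0.0095
gripper_force: 12.0
```

Run:
```python
from h import *
s=robot.read_state();print(s['t'],s['tool_pos'],s['force'],s['opening'],s['gripper_force'],np.abs(s['dq']).max())
print(robot.close_job())
```

```text
13.1667 [0.55418907 0.00143683 0.34273291] [-1.32147623  5.24473168 -1.79689605] 0.009473840684553517 12.008049041032791 0.002187111437444163
the job is handed in; nothing more can be done
None
```

I handed the job in at 13.2 s with the knob turned back to its zero stop and the gripper still holding the lid open at about 45 degrees (0.775–0.785 rad by camera and arm position); I did not touch the puck, vial or lens tube, and no result came back.

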